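# Close and lock the canister's inner lid, then take the outer cap off alone

## Robot

A 6-joint arm with a two-finger parallel gripper is mounted at the origin on a cart in front of the work surface, level with it; the furniture and walls round the work are solid. World frame = base frame: x ahead of the robot, y to its left, z up, the work surface at z = 0. Lengths are in mm, angles in rad, forces in N, time in s.
With the tool pointing down it reaches from about 150 to 775 mm from the base axis. Payload 6.1 kg.
Tool frame: the origin (TCP) lies on the centre line of the jaws, within the pads' length; the fingertips stand 19 mm ahead of it and the grasp point (between the pads) is the TCP; z points along the fingers, y is the line along which they close (so a half turn about z gives the same grasp; the last joint's range is limited). The gripper opens to 85 mm and grips with 20 to 120 N. Pads are 22 mm wide; open, the fingers measure 114 mm over their backs; the gripper's body (76 mm by 85 mm) begins 54 mm behind the grasp point. The pads swing forward as they close: fully open they stand 13 mm farther back than shut.
Start: joints at [-1.326, 0.126, -0.04, 1.405, 0, 1.571], TCP at [127.234, -509.333, 250.295] pointing down, gripper open.
Joint ranges: [-2.72, 2.72], [-0.95, 1.95], [-1.27, 1.35], [-1.78, 2.02], [-1.46, 1.47], [-3.14, 3.14]. Speed limits (rad/s): [2.39, 2.39, 3.01, 3.14, 3.14, 3.14].

## Interface

Orientations are given as a rotation vector (axis times angle).
In Python, from rig import manip gives the robot as it stands.
- The arm moves only by the tool shift_gripper, called after "Request:" as name(argument=value, ...), one argument or row to a line, values as JSON. Schema: {"type":"object","properties":{"offsets":{"type":"object","properties":{"plan":{"type":"array","items":{"type":"array","items":{"type":"number"},"minItems":7,"maxItems":7},"minItems":1,"maxItems":20}},"additionalProperties":false,"required":["plan"]},"only":{"type":"string"},"quiet":{"type":"boolean"},"lines":{"type":"string"}},"required":["offsets"],"additionalProperties":false}. offsets is an object whose key "plan" holds a list of rows, 1 to 20 of them, each of 7 numbers: a rotation vector rx, ry, rz in shares of pi rad (1.0 is pi rad), then dx, dy, dz in shares of the most that a row can go, 1 being 50 mm, then the finger opening in mm; each row shifts and turns the commanded pose from where the row before left it, along the tool's axes as they then stand; what a row does not reach is not made up. A row lasts 1/10 s, in which the tool goes at most 50 mm and 0.15 rad, less where a joint would pass 70% of its speed; a pose out of reach is approached as far as the arm can. The fingers move at their own pace and stop on an object; the grip force is fixed at half the most. Time passes only in rows, so rows that do not move let the fingers close. The tool returns the time, the measured TCP pose, the force, the opening and the grip force at its end. only (a regular expression) keeps the lines of the reply that match it, lines (a string "A,B") keeps lines A to B, and quiet returns only ok. No shift or turn number may pass 1 either way. Input that does not fit is refused with a message, and nothing moves.
- manip.sense(): the state, without advancing time (a new reading comes with each control period).
- manip.grab_frame(name): name is "side" or "top"; returns a dict with "img" (480x640x3 uint8, red, green, blue), "depth" (480x640 float32, mm along the optical axis (not along the pixel's ray), 0 where there is no reading), "mtx" (3x3 intrinsics, pixels), "camera_from_world" (4x4, takes a point from world to camera coordinates). Camera axes: x right, y down, z forward; pixel columns grow to the right and rows downward; lengths in mm; the calibration is good to about 2 mm. A picture is of the moment at which its call begins.
- manip.hand_in(): hands the job in; it is judged then, once.
The state is a dict: "time_s": time; "joint_positions": joint angles; "dq": joint speeds; "joint_efforts": joint torques, N m; "tool_pos": TCP position; "tool_rot": TCP orientation; "force": force on the tool from outside, world axes, zero at the start; "moment": the same for the moment, N m; "opening": finger opening in mm; "grasp_force": force on a finger pad.
Only numpy, scipy, OpenCV 4.12 (cv2) and the standard library are available. Lean on these libraries where they do the work, as an engineer would, in place of code of your own. Each camera call takes 0.05 s, during which the arm holds its last target. There are 200 camera calls.

## Task

Close the coffee canister with its double lid: lift the nested lids together off the cork trivet by the inner lid's upright bar, lower them so the inner lid sits fully home in the canister's mouth with one ear over the locked mark (the fin), and let go. Then turn the canister's lock collar by its tab clockwise until the tab stops over the fin, with both lids still in place. Last, lift the outer cap alone straight off, leaving the inner lid undisturbed under its claws and the other things on the worktop alone, and finish while still holding the cap in the gripper, upright, about 10 cm straight above the inner lid: do not put it down.

Things in the scene. Friction and masses are not known exactly. Their poses are not given: they have to be found in the camera images.
- canister: White stoneware canister, fixed upright on the worktop, 110 mm across, 80 mm high, open round mouth 80 mm across, walls 15 mm. Origin: centre of its underside; z up. A thin upright white fin, the locked mark, sticks out of the wall along the canister's -x axis to 98 mm from its centre (top of fin 58 mm up). It may change places with the trivet.
- mouth (a point): Centre of the canister's mouth, at rim height (80 mm above the worktop), axes as the canister's.
- lock_collar (a joint): Angle (rad) of the steel collar that turns round the canister's neck about the canister's vertical axis. 0 = fully unlocked, growing clockwise seen from above; 1.31 = locked, at its stop, the tab directly over the fin. It starts between 0 and 0.2, stays where it is left and takes about 2 N at the tab. Turned, it blocks the mouth for the lid's ears, so lower the lid first.
- claw (a point): Middle of the inner edge of the collar's claw below the tab, 48 mm from the axis; a second claw lies across from it. Each is 40 mm wide and reaches in over the rim from 64 to 48 mm radius; underside 87.5 mm, top 92 mm above the worktop, 2.5 mm above a seated ear. Between the claws the rim is free. Locked, the claws cover the inner lid's ears.
- tab_top (a point): Centre of the top of the collar's upright tab, 80 mm from the canister's axis and 112 mm above the worktop. The tab is 12 mm thick along the turning direction, 20 mm radially, free from 75 mm height up; it moves with the collar. At angle 0 it stands 75 degrees (1.31 rad) anticlockwise from the fin.
- inner_lid: Loose steel inner lid, about 0.18 kg. Origin: centre of the plug's underside; z up. Plug 76 mm across, 14 mm deep, tapered to 66 at the bottom; above it a flange 88 mm across, 5 mm thick, with two ears across from each other, 26 mm wide reaching 53 mm from the centre along the lid's +x and -x; then a boss 42 mm across up to 35 mm height and the grip bar. Starts on the trivet.
- bar_top (a point): Centre of the top of the inner lid's upright grip bar, 69 mm above the lid's origin. The bar is 22 mm along the lid's x by 12 mm along its y, stands up through the outer cap and shows 20 mm above it. Lifting by it carries the cap along.
- lid_seat (a point): Centre of the underside of the inner lid's flange, 14 mm above the lid's origin; coincides with point mouth when fully home (lid origin then 66 mm above the worktop). The lid's x axis must then lie within about 20 degrees of the canister's x axis, either way round.
- outer_cap: Loose round wooden cap, 0.08 kg, 56 mm across, 30 mm high, hollow below, with a 31 mm hole in its top through which the inner lid's bar stands. Origin: centre of its lower edge; z up. It rests loosely round the boss on the inner lid's flange, its origin 19 mm above the inner lid's, and lifts straight off when held round its outside.
- trivet: Round cork trivet, 170 mm across, 10 mm thick, fixed, on which the nested lids start (within 20 mm of its centre). Origin: centre of its underside.
- food_tin: Food tin, 75 mm across, 58 mm high, loose bystander; origin at the centre of its underside.
- mustard_jar: Mustard jar with a lid, 62 mm across, 86 mm high, loose bystander; origin at the centre of its underside.
- tumbler: Drinking glass, 80 mm across, 91 mm high, loose bystander; origin at the centre of its underside.

How it is judged (in metres and radians):
On the way, in this order (a step that is already met when the one before it is completed fails the run):
1. both lids, still nested, are lifted together off the trivet (inner lid's underside more than 6 cm above the worktop, clear of the trivet and the canister) (height (world z) of inner_lid above 0.06 m and contact force between inner_lid and trivet below 0.1 N and contact force between inner_lid and canister below 0.1 N and horizontal distance between outer_cap and inner_lid below 0.008 m and z of outer_cap in the frame of inner_lid below 0.024 m), for 0.1 s.
2. the inner lid sits fully home in the mouth, ears in line with the fin within 0.35 rad, the cap still nested on it, the gripper off it, the collar not yet turned (horizontal distance between lid_seat and mouth below 0.005 m and z of lid_seat in the frame of mouth between -0.003 and 0.002 m and angle between inner_lid's own z axis and vertical below 0.06 rad and angle between the x axis of inner_lid and the x axis of canister, either way round below 0.35 rad and horizontal distance between outer_cap and inner_lid below 0.008 m and z of outer_cap in the frame of inner_lid below 0.024 m and contact force between the fingers and inner_lid below 0.1 N and value of joint lock_collar below 0.6 rad), for 0.2 s.
3. the collar is turned to its locked mark with both lids in place (horizontal distance between lid_seat and mouth below 0.005 m and z of lid_seat in the frame of mouth between -0.003 and 0.002 m and angle between inner_lid's own z axis and vertical below 0.06 rad and angle between the x axis of inner_lid and the x axis of canister, either way round below 0.35 rad and horizontal distance between outer_cap and inner_lid below 0.008 m and z of outer_cap in the frame of inner_lid below 0.024 m and value of joint lock_collar above 1.22 rad), for 0.2 s.
At the end, for the whole second after the job is handed in: Inner lid fully home (2 mm of the rim, 5 mm of centre, level, ears within 0.35 rad of the canister's x axis); collar over 1.22 rad; cap held still, tilt under 0.25 rad, within 5 cm of the canister's axis, lower edge over 8 cm above the inner lid's origin, touching neither lid nor canister (horizontal distance between lid_seat and mouth below 0.005 m and z of lid_seat in the frame of mouth between -0.003 and 0.002 m and angle between inner_lid's own z axis and vertical below 0.06 rad and angle between the x axis of inner_lid and the x axis of canister, either way round below 0.35 rad and value of joint lock_collar above 1.22 rad and z of outer_cap in the frame of inner_lid above 0.08 m and horizontal distance between outer_cap and mouth below 0.05 m and angle between outer_cap's own z axis and vertical below 0.25 rad and contact force between the fingers and outer_cap above 1 N and contact force between each of outer_cap, the arm, the fingers and inner_lid below 0.1 N and contact force between outer_cap and canister below 0.1 N and linear speed of outer_cap below 0.03 m/s and linear speed of inner_lid below 0.02 m/s); the arm keeps its last pose, push and grip.
It fails at once if the inner lid is lifted off its seat by more than 2 mm, or tipped, once the collar is locked (value of joint lock_collar above 1.22 rad and (z of lid_seat in the frame of mouth above 0.002 m or angle between inner_lid's own z axis and vertical above 0.06 rad)).
It fails at once if the cap comes off the inner lid before the collar is locked (not (value of joint lock_collar above 1.22 rad) and z of outer_cap in the frame of inner_lid above 0.045 m).
It fails at once if a bystander is pushed more than 3 cm (distance of any of food_tin, mustard_jar, tumbler from where it was at the start of the episode above 0.03 m).
It also fails if it takes over 61 s, if anything falls off the work surface, if the arm or the gripper's body presses on something with over 40 N, if the wrist force passes 120 N, or if a joint passes its speed limit or range.

## Working session

There is one attempt and no reset: what is moved stays moved. The work goes in short steps, Python scripts to look and compute and a tool call to move; the robot and the scene stay as the last step left them, time stands still between calls to the robot, and variables do not carry over. Pictures are saved under pics/ and viewed, at most 11 in all, crops included, and the job is handed in when it is done.

```bash
ls; mkdir -p pics; python3 - <<'E'
from rig import manip
import cv2,numpy as np
s=manip.sense();print({k:np.round(v,3).tolist() for k,v in s.items()})
for n in("top","side"):
    f=manip.grab_frame(n);cv2.imwrite(f"pics/{n}0.png",f["img"][:,:,::-1]);np.savez(f"{n}0.npz",**f)
    print(f["mtx"].round(1).tolist(),f["camera_from_world"].round(3).tolist())
E
```

```text
pics
rig.py
{'time_s': 0.0, 'joint_positions': [-1.326, 0.126, -0.041, 1.405, 0.0, 1.571], 'dq': [-0.001, 0.001, 0.0, 0.001, 0.001, -0.001], 'joint_efforts': [-0.002, -43.591, 35.293, 0.017, -0.0, -0.0], 'tool_pos': [127.134, -508.987, 249.529], 'tool_rot': [-3.117, -0.383, 0.0], 'force': [-0.588, -0.322, -0.191], 'moment': [-0.035, 0.019, -0.029], 'grasp_force': 0.0, 'opening': 85.22}
[[517.7, 0.0, 324.3], [0.0, 517.7, 231.0], [0.0, 0.0, 1.0]] [[-0.024, -0.999, 0.03, 169.991], [-0.988, 0.019, -0.155, 602.285], [0.155, -0.034, -0.987, 870.84], [0.0, 0.0, 0.0, 1.0]]
[[520.1, 0.0, 312.6], [0.0, 520.1, 243.7], [0.0, 0.0, 1.0]] [[0.999, -0.054, 0.001, -566.203], [-0.026, -0.497, -0.867, 171.645], [0.047, 0.866, -0.498, 904.005], [0.0, 0.0, 0.0, 1.0]]
```

View pics/top0.png

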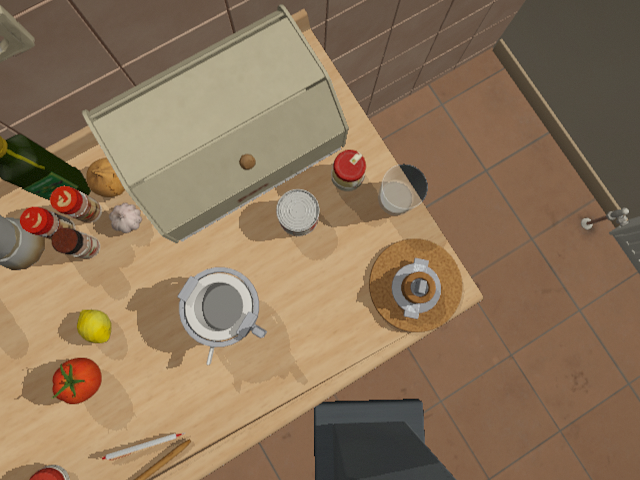

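View pics/side0.png

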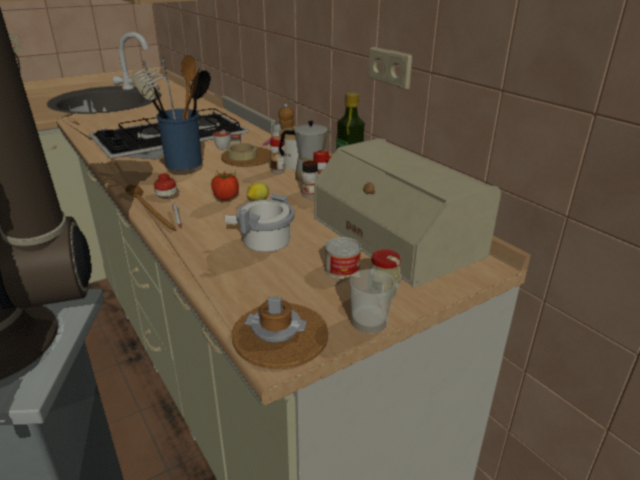

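The top view shows the canister at about (220,307), with its fin at (211,355) and tab at (259,330). The lids are on the trivet, with the bar at (421,287) and ears at (421,265) and (412,311). The tin, jar and tumbler stand behind.

```bash
cat > h.py <<'E'
import numpy as np,cv2
def cloud(f):
    d=f["depth"];K=f["mtx"];T=f["camera_from_world"];v,u=np.mgrid[:480,:640]
    c=np.stack([(u-K[0,2])/K[0,0]*d,(v-K[1,2])/K[1,1]*d,d],-1)
    w=(c-T[:3,3])@T[:3,:3]; w[d==0]=np.nan; return w
def ray(f,u,v,z):
    K=f["mtx"];T=f["camera_from_world"];R=T[:3,:3];o=-R.T@T[:3,3]
    r=R.T@np.array([(u-K[0,2])/K[0,0],(v-K[1,2])/K[1,1],1]);return (o+r*(z-o[2])/r[2])[:2]
E
python3 - <<'E'
from h import *
f=np.load("top0.npz");w=cloud(f);im=f["img"][:,:,::-1]
g=np.load("side0.npz");ws=cloud(g);ims=g["img"][:,:,::-1]
a=cv2.resize(im[255:365,160:290],None,fx=3,fy=3,interpolation=2);b=cv2.resize(im[235:345,360:490],None,fx=3,fy=3,interpolation=2)
c=cv2.resize(ims[185:255,215:315],(390,273),interpolation=2);d=cv2.resize(ims[285:370,225:335],(390,273),interpolation=2)
cv2.imwrite("pics/z.png",np.vstack([np.hstack([a,b])[:325],np.hstack([c,d])]))
def box(u0,u1,v0,v1,zl,zh,W=w):
    p=W[v0:v1,u0:u1].reshape(-1,3);return p[(p[:,2]>zl)&(p[:,2]<zh)]
for n,q in dict(tab=(240,275,310,345,100,118),fin=(200,218,345,368,40,64),rim=(175,265,263,350,76,84),claws=(175,265,263,350,88,96),bar=(405,440,270,305,72,84),captop=(395,445,265,310,55,64),flange=(385,445,255,325,24,34),table=(300,330,260,330,-20,20),trivet=(372,382,260,310,-5,20)).items():
    p=box(*q);print(n,len(p),p.mean(0).round(1),np.median(p,0).round(1),p.min(0).round(1),p.max(0).round(1))
    if n in("rim","captop","flange","claws"):
        A=np.c_[2*p[:,:2],np.ones(len(p))];x=np.linalg.lstsq(A,(p[:,:2]**2).sum(1),rcond=None)[0];print(" circ",x[:2].round(1),np.sqrt(x[2]+x[0]**2+x[1]**2).round(1))
E
```

```text
tab 102 [436.8 268.2 112.1] [437.  268.  112.7] [427.7 258.6 100. ] [445.  277.4 116.2]
fin 80 [398.3 353.5  56.6] [398.1 353.3  58.5] [383.7 349.   42.6] [412.8 358.2  63.2]
rim 2233 [478.3 336.8  79.9] [478.2 338.4  80.2] [413.4 261.4  76. ] [543.3 401.4  84. ]
 circ [478.4 335.4] 52.7
claws 496 [478.8 336.3  93.1] [489.  368.2  93.1] [429.2 262.   88.8] [527.9 399.8  96. ]
 circ [478.8 336. ] 57.6
bar 102 [503.6  -3.2  79.7] [503.5  -3.2  80.1] [493.4 -11.3  72.3] [515.4   4.2  83.1]
captop 574 [503.7  -3.4  60.1] [503.7  -3.   60.2] [477.1 -31.2  55.1] [530.7  23.6  64. ]
 circ [503.8  -3.5] 22.2
flange 1174 [ 5.027e+02 -5.000e-01  3.040e+01] [501.4   2.1  30.5] [450.  -48.   24.8] [558.   39.4  34. ]
 circ [504.   -5.3] 39.2
table 2091 [496.3 176.2   0.8] [496.5 176.2   1. ] [433.8 148.2  -7. ] [559.9 203.6   7.4]
trivet 497 [511.4  63.7  10.4] [512.   63.8  11. ] [467.2  53.7  -2.7] [557.1  73.1  17.3]
```

View pics/z.png

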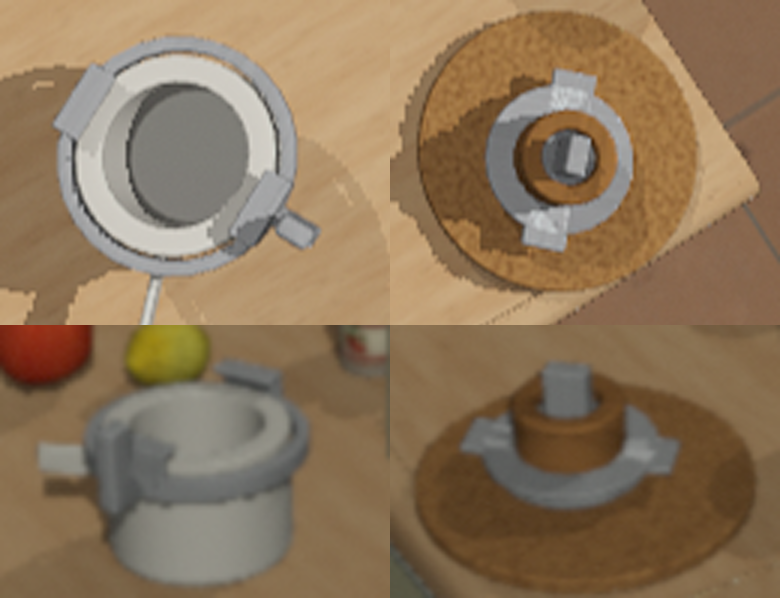

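The zoomed views confirm the ear, bar, fin and tab directions. Now I'll measure the lid's yaw from the ears and work out the first move.

```bash
cat >> h.py <<'E'
from scipy.spatial.transform import Rotation as R
def go(x,y,z,yaw,s=None):
    """tool-y yaw deg; rotate about tool z first, then translate (deltas in the new tool frame)"""
    from rig import manip
    s=manip.sense();M=R.from_rotvec(s["tool_rot"]);t=np.radians(yaw)
    yv=np.array([np.cos(t),np.sin(t),0]);zv=np.array([0,0,-1.]);T=np.stack([np.cross(yv,zv),yv,zv],1)
    print("rot",(M.inv()*R.from_matrix(T)).as_rotvec().round(3),"trans",(T.T@(np.array([x,y,z])-s["tool_pos"])).round(1))
E
python3 - <<'E'
from h import *
f=np.load("top0.npz");w=cloud(f)
for c in ((503.7,-3.3),):
    p=w[255:325,385:445].reshape(-1,3);p=p[(p[:,2]>22)&(p[:,2]<36)];d=p[:,:2]-c;r=np.hypot(*d.T);k=(r>46)&(r<55)
    e=d[k]; print(k.sum(),p[k].mean(0)); U=np.linalg.eigh(e.T@e)[1][:,1];print("ear yaw",np.degrees(np.arctan2(U[1],U[0])))
    print([e[e@U>0].mean(0),e[e@U<0].mean(0)])
go(503.7,-3.3,150,79)
E
```

```text
129 [504.19818216  -3.84921227  30.42012212]
ear yaw 166.33283759572743
[array([-47.65399361,  11.16539873]), array([ 47.90955524, -12.08359848])]
rot [-0.000e+00 -2.000e-03 -2.705e+00] trans [-273.1  568.3   99.6]
```

Units first: shifts go in shares of 50 mm and turns go in shares of pi rad. So -0.148 rad / 3.1416 = -0.0471.

Request:
shift_gripper(
  offsets={"plan":[[0,0,-0.0471,0,0,0,40],[0,0,-0.0471,0,0,0,40],[0,0,-0.0471,0,0,0,40],[0,0,-0.0471,0,0,0,40],[0,0,-0.0471,0,0,0,40],[0,0,-0.0471,0,0,0,40],[0,0,-0.0471,0,0,0,40],[0,0,-0.0471,0,0,0,40],[0,0,-0.0471,0,0,0,40],[0,0,-0.0471,0,0,0,40],[0,0,-0.0471,0,0,0,40],[0,0,-0.0471,0,0,0,40],[0,0,-0.0471,0,0,0,40],[0,0,-0.0471,0,0,0,40],[0,0,-0.0471,0,0,0,40],[0,0,-0.0471,0,0,0,40],[0,0,-0.0471,0,0,0,40],[0,0,-0.0471,0,0,0,40],[0,0,0,0,0,0,40]]},
)

```text
time_s: 2.0
tool_pos: [127.2, -509.1, 249.9]
tool_rot: [-0.364, -3.12, -0.001]
force: [-0.6, -0.0, 0.2]
opening: 40.2
grasp_force: 0.0
```

```bash
python3 -c "
from h import *
go(504,-3.5,150,76.3)"
```

```text
rot [ 0.001 -0.     0.007] trans [-246.3  580.5   99.9]
```

Scaled: 36.3 mm is 0.726, -15.4 mm is -0.308, 0.007 rad / 3.1416 = 0.0022.

Request:
shift_gripper(
  offsets={"plan":[[0,0,0.0022,-0.308,0.726,0,40],[0,0,0,-0.308,0.726,0,40],[0,0,0,-0.308,0.726,0,40],[0,0,0,-0.308,0.726,0,40],[0,0,0,-0.308,0.726,0,40],[0,0,0,-0.308,0.726,0,40],[0,0,0,-0.308,0.726,0,40],[0,0,0,-0.308,0.726,0,40],[0,0,0,-0.308,0.726,0,40],[0,0,0,-0.308,0.726,0,40],[0,0,0,-0.308,0.726,0,40],[0,0,0,-0.308,0.726,0.1,40],[0,0,0,-0.308,0.726,0.4,40],[0,0,0,-0.308,0.726,0.5,40],[0,0,0,-0.308,0.726,0.5,40],[0,0,0,-0.308,0.726,0.5,40],[0,0,0,0,0,0,40],[0,0,0,0,0,0,40]]},
)

```text
time_s: 3.8
tool_pos: [503.8, -2.9, 149.3]
tool_rot: [-0.377, -3.116, 0.001]
force: [-0.0, 0.7, 0.9]
opening: 39.8
grasp_force: 0.0
```

```bash
python3 -c "
from h import *
go(504,-3.5,82,76.3)"
```

```text
rot [-0.001 -0.003 -0.001] trans [-0.3 -0.6 67.3]
```

Scaled: 25 mm is 0.5, 24 mm is 0.48.

Request:
shift_gripper(
  offsets={"plan":[[0,0,0,0,-0.012,0.5,40],[0,0,0,0,0,0.48,40],[0,0,0,0,0,0,40]]},
)

```text
time_s: 4.1
tool_pos: [502.1, -5.1, 99.7]
tool_rot: [-0.38, -3.115, 0.001]
force: [-1.3, -0.3, 0.0]
opening: 39.8
grasp_force: 0.0
```

```bash
python3 - <<'E'
from rig import manip
import cv2,numpy as np
from h import *
f=manip.grab_frame("side");cv2.imwrite("pics/s1.png",cv2.resize(f["img"][240:370,210:350,::-1],None,fx=4,fy=4,interpolation=2))
E
```

```text
(no output)
```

View pics/s1.png

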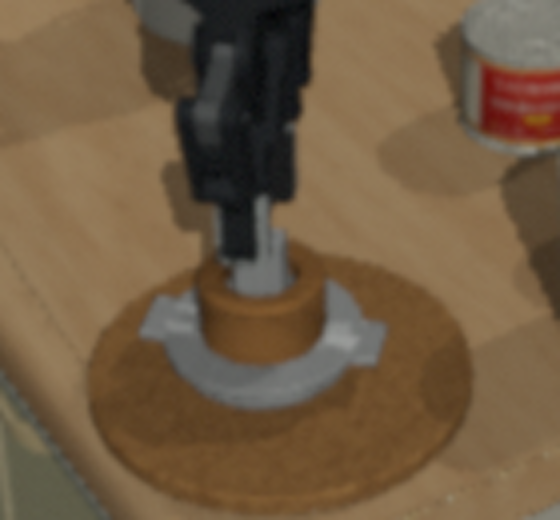

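The side view shows the jaws straddling the bar, with the near fingertip at about (269,304) in the full frame.

```bash
python3 - <<'E'
from h import *
f=np.load("side0.npz")
for z in (70,75,80,85,90): print(z,ray(f,269.3,304.5,z))
go(504,-3.5,83,76.3)
E
```

```text
70 [492.71161477 -10.47834648]
75 [493.04046836 -17.25161952]
80 [493.36932196 -24.02489257]
85 [493.69817555 -30.79816561]
90 [494.02702915 -37.57143865]
rot [-0.001 -0.002 -0.004] trans [-0.6  1.7 18.3]
```

Scaled: 10 mm is 0.2, 8 mm is 0.16.

Request:
shift_gripper(
  offsets={"plan":[[0,0,0,0,0.016,0.2,40],[0,0,0,0,0,0.16,40],[0,0,0,0,0,0,40],[0,0,0,0,0,0,5],[0,0,0,0,0,0,5],[0,0,0,0,0,0,5],[0,0,0,0,0,0,5],[0,0,0,0,0,0,5],[0,0,0,0,0,0,5],[0,0,0,0,0,0,5]]},
)

```text
time_s: 5.15
tool_pos: [504.6, -3.5, 83.8]
tool_rot: [0.376, 3.118, -0.001]
force: [-0.7, -2.4, 4.8]
opening: 10.2
grasp_force: 61.5
```

```bash
python3 -c "
from h import *
go(504,-3.5,82,76.3)"
```

```text
rot [-0.     0.001 -0.001] trans [ 0.6 -0.1  1.8]
```

Scaled: -20 mm is -0.4, -15 mm is -0.3.

Request:
shift_gripper(
  offsets={"plan":[[0,0,0,0,0,-0.2,5],[0,0,0,0,0,-0.3,5],[0,0,0,0,0,-0.4,5],[0,0,0,0,0,-0.4,5],[0,0,0,0,0,-0.4,5],[0,0,0,0,0,-0.2,5],[0,0,0,0,0,0,5],[0,0,0,0,0,0,5],[0,0,0,0,0,0,5]]},
)

```text
time_s: 6.05
tool_pos: [503.7, -3.3, 177.1]
tool_rot: [-0.375, -3.117, 0.0]
force: [0.4, 0.5, -2.1]
opening: 10.4
grasp_force: 60.5
```

```bash
python3 - <<'E'
from rig import manip
from h import *
for n in("side","top"):
    f=manip.grab_frame(n);np.savez(n+"2.npz",**f)
    if n=="side":cv2.imwrite("pics/s2.png",cv2.resize(f["img"][200:350,200:350,::-1],None,fx=3,fy=3,interpolation=2))
go(478.5,335.7,200,76.3)
E
```

```text
rot [-0.    -0.002 -0.001] trans [104.8 323.3 -22.8]
```

View pics/s2.png

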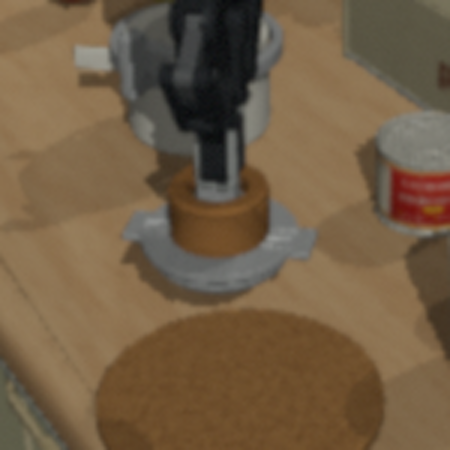

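The lids hang level and nested, clear of the trivet. Next I raise them, carry them over the mouth, and check the lid's position in the grip.

Scaled: 31 mm is 0.62, 30 mm is 0.6.

Request:
shift_gripper(
  offsets={"plan":[[0,0,0,0,0,-0.44,5],[0,0,0,0,0,-0.44,5],[0,0,0,0.1,0.3,0,5],[0,0,0,0.2,0.62,0,5],[0,0,0,0.2,0.62,0,5],[0,0,0,0.2,0.62,0,5],[0,0,0,0.2,0.62,0,5],[0,0,0,0.2,0.62,0,5],[0,0,0,0.2,0.62,0,5],[0,0,0,0.2,0.62,0,5],[0,0,0,0.2,0.62,0,5],[0,0,0,0.2,0.62,0,5],[0,0,0,0.2,0.6,0,5],[0,0,0,0,0,0,5],[0,0,0,0,0,0,5],[0,0,0,0,0,0,5]]},
)

```text
time_s: 7.75
tool_pos: [479.2, 335.6, 221.9]
tool_rot: [-0.376, -3.118, 0.001]
force: [-0.5, -0.4, -1.5]
opening: 10.2
grasp_force: 60.5
```

```bash
python3 - <<'E'
from rig import manip
from h import *
s=manip.sense();g=manip.grab_frame("side");w=cloud(g);np.savez("side3.npz",**g)
f=manip.grab_frame("top");np.savez("top3.npz",**f);wt=cloud(f)
x,y,z=s["tool_pos"]
a=cv2.resize(f["img"][255:365,150:290,::-1],None,fx=2.8,fy=2.8,interpolation=2);b=cv2.resize(g["img"][150:260,200:340,::-1],None,fx=2.8,fy=2.8,interpolation=2)
cv2.imwrite("pics/c3.png",np.hstack([a,b]))
for W in(w,wt):
    p=W.reshape(-1,3);d=p-[x,y,z];r=np.hypot(d[:,0],d[:,1]);k=(r>30)&(r<60)&(d[:,2]>-75)&(d[:,2]<-40);q=d[k]
    print(k.sum(),q.mean(0).round(1)); e=q[np.hypot(q[:,0],q[:,1])>46]; print(len(e),np.round([e[e[:,0]>0].mean(0),e[e[:,0]<0].mean(0)],1))
go(478.5,335.7,175,77)
E
```

```text
435 [ -4.  -20.  -59.3]
56 [[ 45.6 -14.3 -57. ]
 [-44.9  -1.4 -56.4]]
839 [  1.2 -14.4 -53.2]
127 [[ 47.1 -13.1 -53.5]
 [-49.5   3.3 -53.2]]
rot [-0.    -0.    -0.014] trans [ 1.   0.1 47.3]
```

View pics/c3.png

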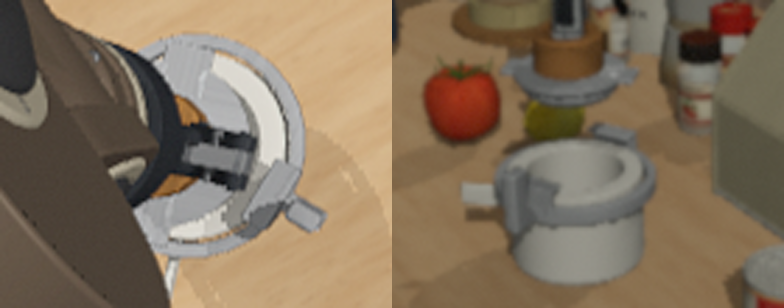

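The left crop shows the lid in line over the mouth, with an ear towards the fin. The right crop shows it level above the canister. I'll lower it slowly.

Scaled: 20 mm is 0.4, 8 mm is 0.16, -0.01 rad / 3.1416 = -0.0032.

Request:
shift_gripper(
  offsets={"plan":[[0,0,-0.0032,0.016,0,0.4,5],[0,0,0,0,0,0.4,5],[0,0,0,0,0,0.4,5],[0,0,0,0,0,0.16,5],[0,0,0,0,0,0.08,5],[0,0,0,0,0,0.06,5],[0,0,0,0,0,0.04,5],[0,0,0,0,0,0,5],[0,0,0,0,0,0,5]]},
)

```text
time_s: 8.75
tool_pos: [478.8, 336.7, 145.9]
tool_rot: [0.36, 3.12, 0.001]
force: [0.1, 0.4, -1.4]
opening: 10.2
grasp_force: 60.5
```

```bash
python3 -c "
from h import *
go(478.5,335.7,140,77)"
```

```text
rot [ 0.001  0.001 -0.003] trans [ 0.  -1.   5.9]
```

Scaled: 2 mm is 0.04, 1 mm is 0.02.

Request:
shift_gripper(
  offsets={"plan":[[0,0,0,0,-0.01,0.04,5],[0,0,0,0,0,0.04,5],[0,0,0,0,0,0.02,5],[0,0,0,0,0,0.02,5],[0,0,0,0,0,0,5]]},
)

```text
time_s: 9.25
tool_pos: [478.6, 336.3, 139.8]
tool_rot: [0.36, 3.12, 0.001]
force: [0.2, 1.5, 1.4]
opening: 10.3
grasp_force: 60.9
```

Request:
shift_gripper(
  offsets={"plan":[[0,0,0,0,0,0.01,5],[0,0,0,0,0,0.01,5],[0,0,0,0,0,0,5]]},
)

```text
time_s: 9.55
tool_pos: [478.6, 336.3, 139.8]
tool_rot: [0.36, 3.12, 0.002]
force: [-2.5, -0.5, 8.2]
opening: 10.4
grasp_force: 61.8
```

Contact came at the expected seat height, with 8 N upward. Now I release and rise.

Scaled: -40 mm is -0.8, -30 mm is -0.6.

Request:
shift_gripper(
  offsets={"plan":[[0,0,0,0,0,0,35],[0,0,0,0,0,0,35],[0,0,0,0,0,0,35],[0,0,0,0,0,-0.2,35],[0,0,0,0,0,-0.4,35],[0,0,0,0,0,-0.4,35],[0,0,0,0,0,-0.4,35],[0,0,0,0,0,-0.4,35],[0,0,0,-0.6,0,0,35],[0,0,0,-0.8,0,0,35],[0,0,0,-0.8,0,0,35],[0,0,0,-0.8,0,0,35],[0,0,0,0,0,0,35]]},
)

```text
time_s: 10.85
tool_pos: [628.2, 300.1, 226.4]
tool_rot: [-0.366, -3.12, 0.002]
force: [0.4, -1.0, -0.5]
opening: 34.9
grasp_force: 0.0
```

```bash
python3 - <<'E'
from rig import manip
from h import *
f=manip.grab_frame("top");g=manip.grab_frame("side");wt=cloud(f);w=cloud(g);np.savez("top4.npz",**f);np.savez("side4.npz",**g)
a=cv2.resize(f["img"][255:365,150:290,::-1],None,fx=2.8,fy=2.8,interpolation=2);b=cv2.resize(g["img"][150:260,200:340,::-1],None,fx=2.8,fy=2.8,interpolation=2)
cv2.imwrite("pics/c4.png",np.hstack([a,b]))
for W in(wt,w):
    p=W.reshape(-1,3);r=np.hypot(p[:,0]-478.5,p[:,1]-335.7)
    for n,k in dict(flange=(r<42)&(r>31)&(p[:,2]>70)&(p[:,2]<100),cap=(r>17)&(r<27)&(p[:,2]>108)&(p[:,2]<122),bar=(r<14)&(p[:,2]>128)&(p[:,2]<142)).items():print(n,k.sum(),np.nanmedian(p[k],0).round(1),p[k].mean(0).round(1))
print(manip.sense()["tool_pos"],manip.sense()["tool_rot"],manip.sense()["joint_positions"])
E
```

```text
flange 0 [nan nan nan] [nan nan nan]
cap 0 [nan nan nan] [nan nan nan]
bar 0 [nan nan nan] [nan nan nan]
flange 175 [493.4 314.9  83.8] [485.  318.9  83.2]
cap 118 [476.9 322.3 112.8] [477.1 327.6 112.4]
bar 44 [477.2 334.  132.5] [476.5 334.2 132. ]
[625.00449426 301.36357833 227.61687694] [-3.62193194e-01 -3.11936225e+00  9.46906677e-04] [4.49220238e-01 4.63279029e-01 3.61422015e-01 1.47033765e+00
 1.72143482e-04 6.80407476e-01]
  return np.nanmean(a, axis, out=out, keepdims=keepdims)
<stdin>:8: RuntimeWarning: Mean of empty slice.
  ret = um.true_divide(
```

View pics/c4.png

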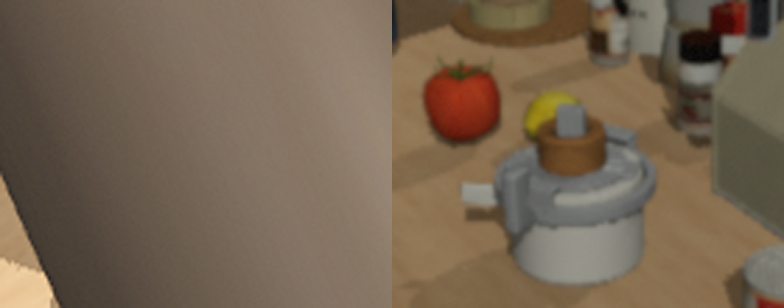

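The right crop shows the lid seated level between the claws, with the cap still on it. The arm hides the top view. Next is the tab.

```bash
python3 -c "
from h import *
go(436.5,267.6,160,148.3)"
```

```text
rot [ 0.    -0.002 -1.249] trans [127.8 142.6  67.6]
```

Scaled: 30 mm is 0.6, 24 mm is 0.48, -0.139 rad / 3.1416 = -0.0442.

Request:
shift_gripper(
  offsets={"plan":[[0,0,-0.0442,0,0,0,28],[0,0,-0.0442,0,0,0,28],[0,0,-0.0442,0,0,0,28],[0,0,-0.0442,0,0,0,28],[0,0,-0.0442,0,0,0,28],[0,0,-0.0442,0,0,0,28],[0,0,-0.0442,0,0,0,28],[0,0,-0.0442,0,0,0,28],[0,0,-0.0442,0,0,0,28],[0,0,0,0.42,0.48,0,28],[0,0,0,0.42,0.48,0,28],[0,0,0,0.42,0.48,0,28],[0,0,0,0.42,0.48,0,28],[0,0,0,0.44,0.46,0,28],[0,0,0,0.44,0.46,0.6,28],[0,0,0,0,0,0.6,28],[0,0,0,0,0,0,28],[0,0,0,0,0,0,28]]},
)

```text
time_s: 12.75
tool_pos: [435.8, 267.1, 169.4]
tool_rot: [-1.536, 2.74, 0.0]
force: [-0.3, -0.1, 0.7]
opening: 27.7
grasp_force: 0.0
```

```bash
python3 - <<'E'
from rig import manip
from h import *
f=manip.grab_frame("top");g=manip.grab_frame("side")
a=cv2.resize(f["img"][255:365,180:320,::-1],None,fx=2.8,fy=2.8,interpolation=2);b=cv2.resize(g["img"][150:260,200:340,::-1],None,fx=2.8,fy=2.8,interpolation=2)
cv2.imwrite("pics/c5.png",np.hstack([a,b]))
go(436.5,267.6,112,148.3)
E
```

```text
rot [-0.001  0.002  0.004] trans [ 0.4  0.7 58.2]
```

View pics/c5.png

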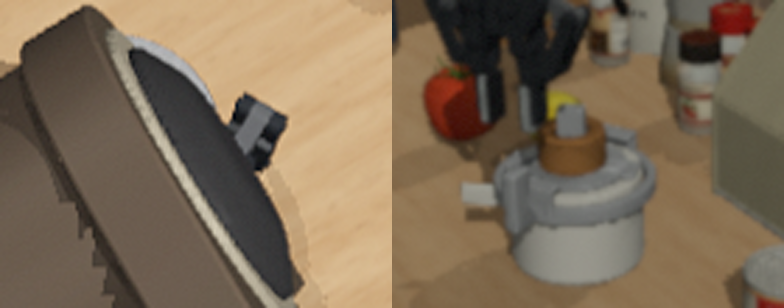

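The right crop shows the open fingers straddling the line above the tab. I descend.

Request:
shift_gripper(
  offsets={"plan":[[0,0,0,0.008,0.014,0.4,28],[0,0,0,0,0,0.36,28],[0,0,0,0,0,0.2,28],[0,0,0,0,0,0.16,28],[0,0,0,0,0,0,28],[0,0,0,0,0,0,20],[0,0,0,0,0,0,20]]},
)

```text
time_s: 13.55
tool_pos: [436.2, 267.2, 113.1]
tool_rot: [-1.535, 2.74, 0.0]
force: [0.4, 0.7, 0.4]
opening: 20.1
grasp_force: 0.0
```

```bash
python3 - <<'E'
from h import *
# chord per 0.13rad step clockwise about axis at tool +x/-x radial 80
from rig import manip
s=manip.sense();M=R.from_rotvec(s["tool_rot"]).as_matrix();print(M.round(2).tolist());print((M.T@(np.array([478.5,335.7,112])-s["tool_pos"])).round(1))
E
```

```text
[[-0.52, -0.85, 0.0], [-0.85, 0.52, 0.0], [-0.0, -0.0, -1.0]]
[-80.5  -0.3   1.2]
```

Scaled: 10.5 mm is 0.21, 0.131 rad / 3.1416 = 0.0417.

Request:
shift_gripper(
  offsets={"plan":[[0,0,0.0208,0,0,0,18],[0,0,0,0,0.21,0,18],[0,0,0.0417,0,0,0,18],[0,0,0,0,0.21,0,18],[0,0,0.0417,0,0,0,18],[0,0,0,0,0.21,0,18],[0,0,0.0417,0,0,0,18],[0,0,0,0,0.21,0,18],[0,0,0.0417,0,0,0,18],[0,0,0,0,0.21,0,18],[0,0,0.0208,0,0,0,18],[0,0,0,0,0,0,18]]},
)

```text
time_s: 14.75
tool_pos: [401.9, 308.0, 112.3]
tool_rot: [0.582, -3.087, -0.002]
force: [-1.3, 0.9, -0.1]
opening: 18.1
grasp_force: 0.0
```

```bash
python3 - <<'E'
from h import *
from rig import manip
s=manip.sense();M=R.from_rotvec(s["tool_rot"]).as_matrix();p=s["tool_pos"]-np.array([478.5,335.7,112]);print((M.T@-p).round(1),np.degrees(np.arctan2(p[1],p[0]))%360)
E
```

```text
[-81.4  -2.1   0.3] 199.90489191000978
```

Scaled: 10.5 mm is 0.21, 9.5 mm is 0.19, 0.131 rad / 3.1416 = 0.0417.

Request:
shift_gripper(
  offsets={"plan":[[0,0,0.0208,0,0,0,18],[0,0,0,0,0.21,0,18],[0,0,0.0417,0,0,0,18],[0,0,0,0,0.21,0,18],[0,0,0.0417,0,0,0,18],[0,0,0,0,0.21,0,18],[0,0,0.0417,0,0,0,18],[0,0,0,0,0.19,0,18],[0,0,0.0318,0,0,0,18],[0,0,0,0,0.1,0,18],[0,0,0,0,0,0,18]]},
)

```text
time_s: 15.85
tool_pos: [399.2, 353.3, 112.2]
tool_rot: [-0.291, -3.128, -0.001]
force: [0.2, -0.6, 0.2]
opening: 18.1
grasp_force: 0.0
```

```bash
python3 - <<'E'
from h import *
from rig import manip
s=manip.sense();M=R.from_rotvec(s["tool_rot"]).as_matrix();p=s["tool_pos"]-np.array([478.5,335.7,112]);print((M.T@-p).round(1),np.degrees(np.arctan2(p[1],p[0]))%360)
f=manip.grab_frame("side");cv2.imwrite("pics/c6.png",cv2.resize(f["img"][150:260,200:340,::-1],None,fx=4,fy=4,interpolation=2))
E
```

```text
[-81.1  -2.7   0.2] 167.49070438726073
```

View pics/c6.png

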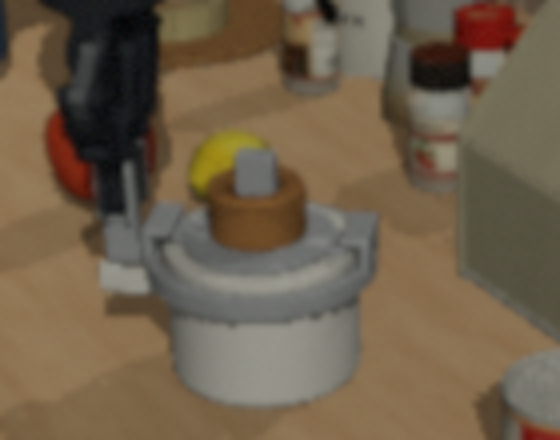

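The tab is now almost over the fin, at about (120,265) in the crop, with the lids still in place. I push on until it meets the stop.

Scaled: 2 mm is 0.04, 1 mm is 0.02.

Request:
shift_gripper(
  offsets={"plan":[[0,0,0,0,0.04,0,18],[0,0,0,0,0.02,0,18],[0,0,0,0,0.02,0,18],[0,0,0,0,0,0,18],[0,0,0,0,0,0,18]]},
)

```text
time_s: 16.4
tool_pos: [400.1, 355.7, 112.3]
tool_rot: [-0.301, -3.127, -0.0]
force: [-1.2, -0.8, -0.1]
opening: 17.6
grasp_force: 0.4
```

Scaled: 1 mm is 0.02.

Request:
shift_gripper(
  offsets={"plan":[[0,0,0,0,0.02,0,18],[0,0,0,0,0.02,0,18],[0,0,0,0,0,0,18],[0,0,0,0,0,0,18]]},
)

```text
time_s: 16.8
tool_pos: [400.3, 357.5, 112.3]
tool_rot: [-0.302, -3.127, 0.001]
force: [-1.3, -3.3, 1.8]
opening: 18.1
grasp_force: 1.4
```

Scaled: 1 mm is 0.02.

Request:
shift_gripper(
  offsets={"plan":[[0,0,0,0,0.02,0,18],[0,0,0,0,0.02,0,18],[0,0,0,0,0,0,18],[0,0,0,0,0,0,18]]},
)

```text
time_s: 17.2
tool_pos: [400.4, 357.8, 112.2]
tool_rot: [-0.303, -3.127, 0.006]
force: [-3.2, -9.4, 5.3]
opening: 17.7
grasp_force: 4.8
```

Scaled: 1 mm is 0.02.

Request:
shift_gripper(
  offsets={"plan":[[0,0,0,0,0.02,0,18],[0,0,0,0,0.02,0,18],[0,0,0,0,0,0,18],[0,0,0,0,0,0,18]]},
)

```text
time_s: 17.6
tool_pos: [400.4, 358.0, 112.2]
tool_rot: [-0.304, -3.127, 0.012]
force: [-3.5, -16.2, 9.0]
opening: 17.8
grasp_force: 8.1
```

The force climbs with no further motion, so the tab is at its stop. I back off, rise and look.

Scaled: -25 mm is -0.5, -20 mm is -0.4.

Request:
shift_gripper(
  offsets={"plan":[[0,0,0,0,-0.08,0,18],[0,0,0,0,-0.05,0,20],[0,0,0,0,0,0,28],[0,0,0,0,0,-0.3,28],[0,0,0,0,0,-0.4,28],[0,0,0,0,0,-0.5,28],[0,0,0,0,0,-0.5,40],[0,0,0,0,0,0,84],[0,0,0,0,0,0,84]]},
)

```text
time_s: 18.5
tool_pos: [400.3, 356.0, 197.7]
tool_rot: [0.301, 3.126, 0.002]
force: [0.0, 0.4, 0.1]
opening: 67.6
grasp_force: 0.0
```

```bash
python3 - <<'E'
from h import *
from rig import manip
f=manip.grab_frame("side");np.savez("side7.npz",**f);g=manip.grab_frame("top");w=cloud(f);wt=cloud(g)
a=cv2.resize(f["img"][150:260,200:340,::-1],None,fx=2.8,fy=2.8,interpolation=2);b=cv2.resize(g["img"][255:365,150:290,::-1],None,fx=2.8,fy=2.8,interpolation=2)
cv2.imwrite("pics/c7.png",np.hstack([a,b]))
old=np.load("side4.npz");wo=cloud(old)
for W in(wo,w):
    p=W.reshape(-1,3);r=np.hypot(p[:,0]-478.5,p[:,1]-335.7)
    for n,k in dict(cap=(r>17)&(r<27)&(p[:,2]>108)&(p[:,2]<122),bar=(r<14)&(p[:,2]>128)&(p[:,2]<142),tab=(r>68)&(r<95)&(p[:,2]>102)&(p[:,2]<118)).items():print(n,k.sum(),p[k].mean(0).round(1))
go(478.5,335.7,170,77)
E
```

```text
cap 118 [477.1 327.6 112.4]
bar 44 [476.5 334.2 132. ]
tab 47 [434.1 265.7 108.1]
cap 121 [478.  328.1 112.8]
bar 42 [476.2 334.7 131.9]
tab 48 [398.9 352.1 107.6]
rot [-0.001 -0.001  0.035] trans [-81.2  -1.3  26.2]
```

View pics/c7.png

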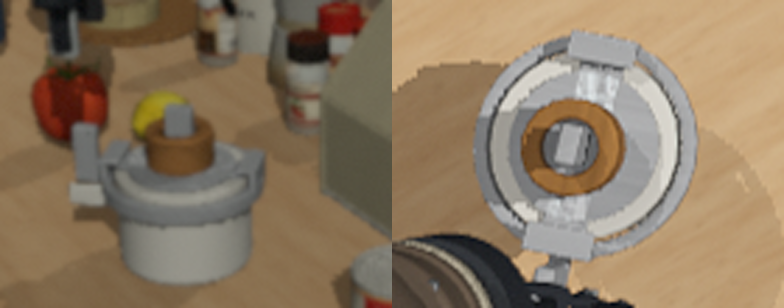

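The tab stands over the fin with both claws over the ears. The cap and lid are unmoved. I'll measure the cap centre and move over it.

Scaled: -21 mm is -0.42, -20 mm is -0.4, 0.03 rad / 3.1416 = 0.0095.

```bash
python3 - <<'E'
from h import *
from rig import manip
w=cloud(manip.grab_frame("top"));p=w.reshape(-1,3);r=np.hypot(p[:,0]-478.5,p[:,1]-335.7);p=p[(r<34)&(p[:,2]>109)&(p[:,2]<121)]
A=np.c_[2*p[:,:2],np.ones(len(p))];x=np.linalg.lstsq(A,(p[:,:2]**2).sum(1),rcond=None)[0];print(len(p),x[:2],(p.min(0)+p.max(0))/2)
go(*x[:2],170,77.4)
E
```

```text
696 [476.96229332 338.14878778] [477.24728936 337.97403711 114.99585454]
rot [-0.001 -0.001  0.028] trans [-79.2   0.4  26.1]
```

Request:
shift_gripper(
  offsets={"plan":[[0,0,0.0095,0,0,0,85],[0,0,0,-0.4,-0.006,0,85],[0,0,0,-0.4,-0.006,0,85],[0,0,0,-0.4,-0.006,0,85],[0,0,0,-0.42,-0.008,0,85],[0,0,0,0,0,0,85],[0,0,0,0,0,0,85]]},
)

```text
time_s: 19.35
tool_pos: [479.3, 335.6, 196.7]
tool_rot: [-0.351, -3.121, 0.001]
force: [0.5, 0.4, -0.3]
opening: 85.0
grasp_force: 0.0
```

```bash
python3 -c "
from h import *
go(478.5,335.7,112,77.4)"
```

```text
rot [-0.001 -0.001 -0.004] trans [ 0.8 -0.1 84.7]
```

Scaled: 20 mm is 0.4, 15 mm is 0.3.

Request:
shift_gripper(
  offsets={"plan":[[0,0,0,0.05,0.036,0.4,85],[0,0,0,0,0,0.4,85],[0,0,0,0,0,0.4,85],[0,0,0,0,0,0.3,85],[0,0,0,0,0,0.18,85],[0,0,0,0,0,0,85],[0,0,0,0,0,0,85]]},
)

```text
time_s: 20.05
tool_pos: [476.6, 338.7, 113.9]
tool_rot: [0.348, 3.122, 0.001]
force: [-0.3, 0.8, 1.3]
opening: 84.5
grasp_force: 0.0
```

```bash
python3 - <<'E'
from h import *
go(477,338,111,77.4)
E
```

```text
rot [ 0.     0.    -0.002] trans [-0.5 -0.6  2.9]
```

Scaled: 1.5 mm is 0.03.

Request:
shift_gripper(
  offsets={"plan":[[0,0,0,0,0,0.03,50],[0,0,0,0,0,0,50],[0,0,0,0,0,0,50],[0,0,0,0,0,0,50],[0,0,0,0,0,0,50],[0,0,0,0,0,0,50],[0,0,0,0,0,0,50]]},
)

```text
time_s: 20.75
tool_pos: [477.1, 338.8, 113.0]
tool_rot: [0.348, 3.121, 0.002]
force: [0.2, -0.1, 6.2]
opening: 53.3
grasp_force: 63.6
```

Scaled: -4 mm is -0.08, -3 mm is -0.06.

Request:
shift_gripper(
  offsets={"plan":[[0,0,0,0,0,-0.04,50],[0,0,0,0,0,-0.06,50],[0,0,0,0,0,-0.06,50],[0,0,0,0,0,-0.08,50],[0,0,0,0,0,0,50]]},
)

```text
time_s: 21.25
tool_pos: [476.9, 338.6, 124.4]
tool_rot: [0.348, 3.122, 0.001]
force: [0.8, 0.7, -0.7]
opening: 52.9
grasp_force: 62.9
```

Scaled: -15 mm is -0.3, -12 mm is -0.24.

Request:
shift_gripper(
  offsets={"plan":[[0,0,0,0,0,-0.16,50],[0,0,0,0,0,-0.24,50],[0,0,0,0,0,-0.3,50],[0,0,0,0,0,-0.3,50],[0,0,0,0,0,-0.3,50],[0,0,0,0,0,-0.24,50],[0,0,0,0,0,-0.12,50],[0,0,0,0,0,0,50],[0,0,0,0,0,0,50],[0,0,0,0,0,0,50],[0,0,0,0,0,0,50]]},
)

```text
time_s: 22.35
tool_pos: [476.3, 338.3, 206.0]
tool_rot: [-0.348, -3.121, 0.001]
force: [-0.1, -0.3, -1.0]
opening: 53.4
grasp_force: 63.0
```

```bash
python3 - <<'E'
from h import *
from rig import manip
f=manip.grab_frame("side");cv2.imwrite("pics/c8.png",cv2.resize(f["img"][110:260,190:340,::-1],None,fx=3.5,fy=3.5,interpolation=2))
w=cloud(f);p=w.reshape(-1,3);r=np.hypot(p[:,0]-478.5,p[:,1]-335.7)
for k in((r<14)&(p[:,2]>120)&(p[:,2]<142),(r>68)&(r<95)&(p[:,2]>102)&(p[:,2]<118)):print(k.sum(),p[k].mean(0).round(1),np.percentile(p[k][:,2],95))
print(manip.sense()["dq"])
E
```

```text
77 [475.9 333.5 128.4] 134.3719430307152
46 [399.2 352.2 107.8] 111.25724702872135
[ 9.93194930e-05 -8.93903887e-05  4.13783882e-03  2.01979929e-04
 -4.45515713e-04  1.44885245e-04]
```

View pics/c8.png

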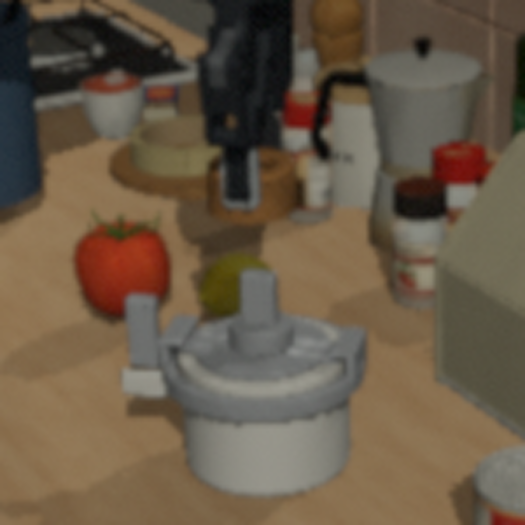

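The cap is held upright about 10 cm over the seated, locked inner lid, and the tab is over the fin.

```bash
python3 -c "
from rig import manip
print(manip.hand_in())"
```

```text
the job is handed in; nothing more can be done
None
```

I handed the job in at about 22 s of the 61 s allowed: the inner lid is seated, the collar is against its stop with the tab over the fin, and the cap is held upright about 10 cm above the lid (no verdict was returned).

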